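# Feed sachets and hold the serving shutter half open

## Robot

A 6-joint arm with a two-finger parallel gripper is mounted at the origin on a cart in front of the work surface, level with it; the furniture and walls round the work are solid. World frame = base frame: x ahead of the robot, y to its left, z up, the work surface at z = 0. Lengths are in m, angles in rad, forces in N, time in s.
With the tool pointing down it reaches from about 0.35 to 0.775 m from the base axis. Payload 7.3 kg.
Tool frame: the origin (TCP) lies on the centre line of the jaws, within the pads' length; the fingertips stand 17 mm ahead of it and the grasp point (between the pads) lies 2 mm behind it (robot.tcp_to_tips is the distance from the TCP to the fingertips, in m); z points along the fingers, y is the line along which they close (so a half turn about z gives the same grasp; the last joint's range is limited). The gripper opens to 92 mm and grips with 3 to 60 N. Pads are 19 mm wide; open, the fingers measure 130 mm over their backs; the gripper's body (75 mm by 190 mm) begins 47 mm behind the grasp point.
Start: joints at [-1.361, 0.342, 1.524, -0, 1.275, -0.146], TCP at [0.183, -0.492, 0.244] pointing down, gripper open.
Joint ranges: [-2.53, 2.53], [-0.77, 2.02], [0.04, 2.7], [-1, 4.14], [0.28, 2.66], [-3.11, 3.11]. Speed limits (rad/s): [2.57, 2.57, 3.14, 3.14, 3.14, 3.14].

## Interface

Orientations are given as [roll, pitch, yaw] about the fixed x, y, z axes, in that order (R = Rz(yaw) Ry(pitch) Rx(roll)).
In Python, from cell import robot gives the robot as it stands. The module is installed in compiled form; this text tells all that it offers.
- The arm moves only by the tool carry_out, never from a script. Its argument "commands" is a list of rows, each a list of 3 entries, a list of its own where there are three numbers: the shift along the tool's x, y, z in m, then the turn about the tool's z in rad, then the opening, from 0 (shut) to 1 (fully open). In form: [[[dx, dy, dz], yaw, claw], ...]. A call has 1 to 20 rows; each row shifts and turns the commanded pose from where the row before left it, along the tool's axes as they then stand; what a row does not reach is not made up. A row lasts 1/8 s, in which the tool goes at most 62.5 mm and 10.7 degrees, less where a joint would pass 70% of its speed; a pose out of reach is approached as far as the arm can. A call is refused whole if a number of a shift passes 0.0625 or a number of a turn 0.188, either way. A call with a gripper value outside its range is refused whole. The fingers move at their own pace and stop on an object; "newtons" is the grip in N (left out, the last holds). Time passes only in rows, so rows that do not move let the fingers close. It gives the time, the measured TCP pose, the force, the opening and the grip force at its end, in the units of the state.
- robot.observe(): the state, without advancing time (a new reading comes with each control period).
- robot.read_camera(name): name is "scene" or "top" or "wrist"; returns a dict with "pixels" (400x640x3 uint8, red, green, blue), "fx", "fy", "cx", "cy" (pixels), "view" (4x4, takes a point from world to camera coordinates); the wrist camera has in their place "T_tool_cam" (4x4, takes a point from camera to tool coordinates, whose origin is the TCP and whose axes are the flange's). Camera axes: x right, y up, looking along -z (the intrinsics and any distortion apply to the point x, -y, -z); pixel columns grow to the right and rows downward; lengths in m; the calibration is good to about 2 mm. A picture is of the moment at which its call begins: read the wrist's pose just before it. There is no depth.
- robot.hand_in(): hands the job in; it is judged then, once.
Trained networks look in a picture, given as the dict that the camera call returned (one of the last four; its "shot" number tells which), for a name from the list of things; names that differ only in an ending like _2 or _b are one class to them, and where a whole thing is asked for, a point or a joint stands for the part that bears it (a point fixed in the world has none). Each returns a list of dicts, best first, with "p" (0 to 1); they miss things now and then, are a little off and sometimes report something else, mostly with a low value. They report only what shows in the picture. A call takes as long as a camera call.
- robot.find_in(picture, name): "at" ([column, row] in pixels, amid what is visible of it).
- robot.tip_of(picture, name): "at" ([column, row] in pixels: a listed point, or the origin of a listed thing).
The state is a dict: "time": time; "qpos": joint angles; "qvel": joint speeds; "joint_efforts": joint torques, N m; "tool_pos": TCP position; "tool_rot": TCP orientation; "contact_force": force on the tool from outside, world axes, zero at the start; "torque": the same for the moment, N m; "opening": finger opening in m; "grip_force": force on a finger pad.
Only numpy, scipy, OpenCV 4.12 (cv2) and the standard library are available. Lean on these libraries where they do the work, as an engineer would, in place of code of your own. Each camera call takes 0.05 s, during which the arm holds its last target. There are 200 camera calls.

## Task

Get the sachet dispenser ready for serving: draw its sprung feed slide out until the tab is level with the pointer clamped beside it, keep it there for about a second, then guide it back fully home without letting it snap. Then slide the sprung shutter open to its half-way mark and not well past it, so that the sachet pocket is uncovered and the creamer pocket stays covered, and finish while still holding the shutter there with the gripper. Do not disturb the mug, the salt mill and the bowl that stand beside it.

Things in the scene. Friction and masses are not known exactly. Their poses are not given: they have to be found in the camera images.
- dispenser: Aluminium dispenser, fixed to the worktop. Origin on the worktop, under the middle of the front edge of its main block; x to its back, y to its left. Block: x 0 to 110, y -105 to 105 mm, with low rails along y, tops 60 mm high (half-way marks 63). Nose with the feed slide: x -145 to 0, y 10 to 100 mm, 42 mm high, towards the robot. Turned by up to 0.35 rad either way.
- feed_slide (a joint): How far the feed slide is drawn out (m): 0 home, 0.075 end stop; it moves along the dispenser's -x (towards the robot). A spring pulls it back: 3 N at home, rising 1.2 N per cm, plus 0.5 N friction and some damping. Let go, it snaps back unless within a few mm of home; guide it back slower than 0.4 m/s.
- feed_tab (a point): Centre of the grip part of the feed slide's tab, an upright black plate 14 mm thick along its motion (x), 30 mm wide (y), a thin line along the middle of its top. Top 104 mm above the worktop, this point 84 mm, its foot (24 mm square) up to 48 mm. Axes as the dispenser's. When home it is at x -55, y 55 mm in the dispenser's frame.
- pointer_tip (a point): Tip of the small black pointer clamped on the left edge of the nose, 19 mm left of the slide's middle line, 44 mm above the worktop; axes as the dispenser's; the clamp is under 54 mm high. The slide is at the mark when the middle of its tab has the same x (dispenser's frame) as this tip: 35 to 65 mm of travel, different each time.
- shutter (a joint): How far the shutter is open (m): 0 shut, 0.045 half way (at the marks), 0.09 end stop; it moves along the dispenser's +y (to the robot's left). A spring shuts it: 3 N when shut, rising 1.3 N per cm (9 N half way), plus 0.5 N friction and some damping; it shuts when let go.
- shutter_tab (a point): Centre of the grip part of the shutter's tab, an upright black plate 14 mm thick along its motion (y), 30 mm wide (x). Top 104 mm above the worktop, this point 84 mm, its foot (36 x 24 mm) up to 57 mm. Axes as the dispenser's. Shut: x 55, y -12 mm in the dispenser's frame; half way: y 33 mm, where a small raised black rib on each rail points at the tab's middle.
- mug: Bystander: grey mug, 70 mm across with a handle, 90 mm high, left of the dispenser; origin at the centre of its underside.
- salt: Bystander: salt mill, 44 mm across, 90 mm high, right of the dispenser; origin at the centre of its underside.
- bowl: Bystander: small bowl, 86 mm across, 40 mm high, right of the dispenser; origin at the centre of its underside.

How it is judged:
On the way, in this order (a step that is already met when the one before it is completed fails the run):
1. the feed slide is held with the middle of its tab within 5 mm of the pointer for half a second (x of feed_tab in the frame of pointer_tip between -0.005 and 0.005 m and contact force between the fingers and feed_slide above 1 N), for 0.5 s.
2. the feed slide is back home (within 4 mm) (value of joint feed_slide below 0.004 m), for 0.2 s.
3. the gripper holds the shutter half open, 45 mm within 6 mm (value of joint shutter between 0.039 and 0.051 m and contact force between the fingers and shutter above 2 N), for 0.5 s.
At the end, for the whole second after the job is handed in: The shutter stands still, open 45 mm within 6 mm, pressed by the gripper's fingers with more than 2 N; the feed slide is home within 4 mm; mug, salt mill and bowl are within 30 mm of where they stood (all of step 3 and velocity of joint shutter between -0.02 and 0.02 m/s and value of joint feed_slide below 0.004 m and distance of each of mug, salt, bowl from where it was at the start of the episode below 0.03 m); the arm keeps its last pose, push and grip.
It fails at once if the feed slide snaps back (faster than 0.4 m/s) (velocity of joint feed_slide below -0.4 m/s).
It fails at once if the shutter is opened well past half way (more than 60 mm) (value of joint shutter above 0.06 m).
It fails at once if the grey mug is moved by more than 30 mm or tipped (distance of mug from where it was at the start of the episode above 0.03 m or angle between mug's own z axis and vertical above 0.4 rad).
It fails at once if the salt mill is moved by more than 30 mm or tipped (distance of salt from where it was at the start of the episode above 0.03 m or angle between salt's own z axis and vertical above 0.4 rad).
It fails at once if the small bowl is moved by more than 30 mm or tipped (distance of bowl from where it was at the start of the episode above 0.03 m or angle between bowl's own z axis and vertical above 0.4 rad).
It also fails if it takes over 54 s, if anything falls off the work surface, if the arm or the gripper's body presses on something with over 40 N, if the wrist force passes 120 N, or if a joint passes its speed limit or range.

## Working session

There is one attempt and no reset: what is moved stays moved. The work goes in short steps, Python scripts to look and compute and a tool call to move; the robot and the scene stay as the last step left them, time stands still between calls to the robot, and variables do not carry over. Pictures are saved under pics/ and viewed, at most 11 in all, crops included, and the job is handed in when it is done.

Besides the shell and the picture viewer there is one more tool, called after "Emit:" as name([rows], argument=value, ...), one row to a line, values as JSON. carry_out: Moves the arm, as the interface text tells. Its arguments: {"type":"object","properties":{"commands":{"type":"array"},"newtons":{"type":"number"}},"required":["commands"]}

```bash
mkdir -p pics
cat > h.py <<'E'
import numpy as np, cv2
from cell import robot
def ray(pic,uv,T=None):
    # returns origin, dir in world; T: world_from_tool for wrist
    d=np.array([(uv[0]-pic['cx'])/pic['fx'],-(uv[1]-pic['cy'])/pic['fy'],-1.])
    M=np.linalg.inv(pic['view']) if T is None else T@pic['T_tool_cam']
    return M[:3,3],M[:3,:3]@d
def atz(pic,uv,z,T=None):
    o,d=ray(pic,uv,T); return o+d*(z-o[2])/d[2]
def tri(rays):
    A=0;b=0
    for o,d in rays:
        d=d/np.linalg.norm(d);P=np.eye(3)-np.outer(d,d);A=A+P;b=b+P@o
    return np.linalg.solve(A,b)
def toolT():
    from scipy.spatial.transform import Rotation as R
    s=robot.observe();T=np.eye(4);T[:3,3]=s['tool_pos']
    r=np.array(s['tool_rot']);T[:3,:3]=R.from_euler('xyz',r).as_matrix() if r.shape==(3,) else r
    return T
def save(pic,n): cv2.imwrite('pics/'+n,pic['pixels'][:,:,::-1])
E
python3 - <<'E'
from h import *
s=robot.observe();print({k:np.round(s[k],3).tolist() for k in('time','tool_pos','tool_rot','opening')})
Z=dict(dispenser=0,feed_tab=.084,pointer_tip=.044,shutter_tab=.084,mug=0,salt=0,bowl=0)
ps={c:robot.read_camera(c) for c in('scene','top')}
print([k for k in ps['top']],ps['top'].get('dist'))
for c in ps: save(ps[c],c+'0.png')
for n in Z:
    R=[]
    for c in ps:
        for r in robot.tip_of(ps[c],n)[:2]: 
            print(n,c,round(r['p'],2),np.round(r['at']),atz(ps[c],r['at'],Z[n]).round(4))
E
```

```text
{'time': 0.0, 'tool_pos': [0.183, -0.492, 0.243], 'tool_rot': [-3.14, -0.0, 0.356], 'opening': 0.092}
['pixels', 'fx', 'fy', 'cx', 'cy', 'view', 'shot'] None
dispenser scene 0.83 [298. 221.] [0.6052 0.0072 0.    ]
dispenser top 0.88 [315. 193.] [0.6115 0.0091 0.    ]
feed_tab scene 0.59 [298. 218.] [0.5622 0.06   0.084 ]
feed_tab scene 0.4 [292. 188.] [ 0.6488 -0.0243  0.084 ]
feed_tab top 0.63 [299. 200.] [0.5663 0.0635 0.084 ]
pointer_tip scene 0.47 [300. 240.] [0.5335 0.0895 0.044 ]
pointer_tip top 0.49 [293. 210.] [0.539  0.0869 0.044 ]
shutter_tab scene 0.93 [292. 188.] [ 0.6466 -0.0243  0.084 ]
shutter_tab top 0.9 [324. 176.] [ 0.6595 -0.0245  0.084 ]
mug scene 0.64 [205. 333.] [0.5701 0.4059 0.    ]
mug top 0.82 [212. 201.] [0.5725 0.3966 0.    ]
salt scene 0.65 [392. 165.] [ 0.4982 -0.392   0.    ]
salt top 0.46 [424. 223.] [ 0.5072 -0.4052  0.    ]
bowl top 0.77 [424. 189.] [ 0.6377 -0.4067  0.    ]
```

```bash
python3 -c "
import cv2,numpy as np
a=cv2.imread('pics/scene0.png');b=cv2.imread('pics/top0.png')
f=lambda i,x,y,w,h:cv2.resize(i[y:y+h,x:x+w],(800,300),interpolation=3)
cv2.imwrite('pics/c0.png',np.vstack([f(a,190,140,240,90*1+0+0),f(b,200,140,240,90)]))"
```

```text
(no output)
```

View pics/c0.png

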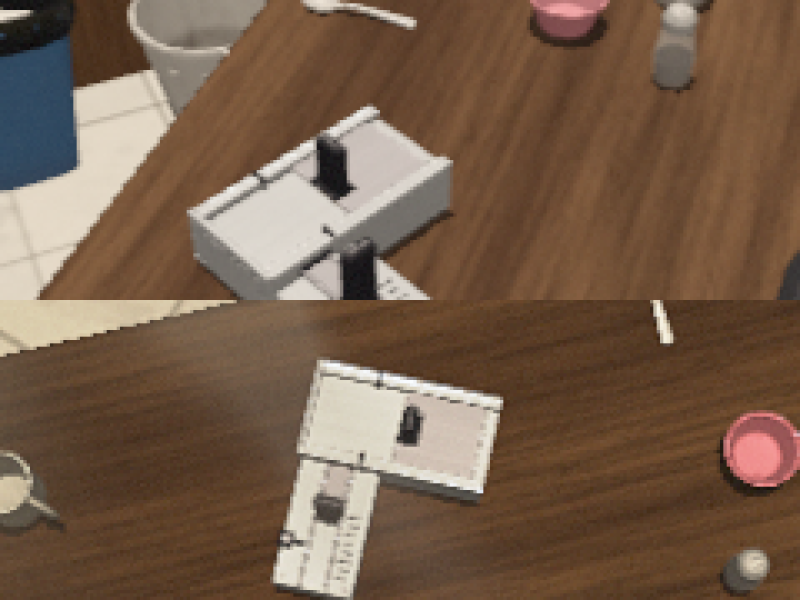

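View pics/scene0.png

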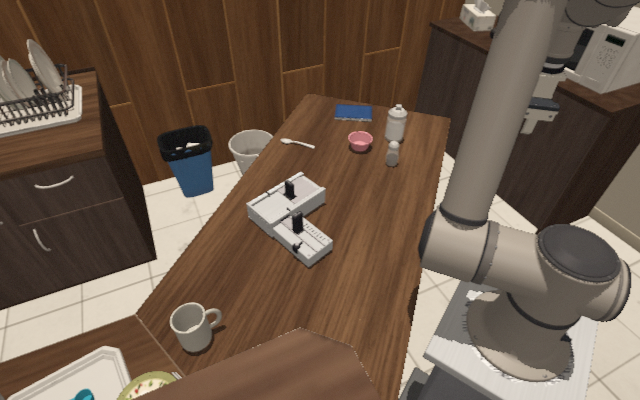

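The crop shows the dispenser with its nose towards the robot, yaw about -0.21 and the pointer left of the slide. Next I move above it for a wrist view.

Emit:
carry_out([
  [[0, 0, -0.01], -0.167, 1],
  [[0, 0, -0.01], -0.167, 1],
  [[0, 0, -0.01], -0.167, 1],
  [[0, 0, -0.01], -0.167, 1],
  [[0, 0, -0.01], -0.167, 1],
  [[0, 0, -0.01], -0.167, 1],
  [[0.0506, 0.016, 0], 0, 1],
  [[0.0506, 0.016, 0], 0, 1],
  [[0.0506, 0.016, 0], 0, 1],
  [[0.0506, 0.016, 0], 0, 1],
  [[0.0506, 0.016, 0], 0, 1],
  [[0.0506, 0.016, 0], 0, 1],
  [[0.0506, 0.016, 0], 0, 1],
  [[0.0506, 0.016, 0], 0, 1],
  [[0.0506, 0.016, 0], 0, 1],
  [[0.0506, 0.016, 0], 0, 1],
  [[0.0506, 0.016, 0], 0, 1],
  [[0.0506, 0.016, 0], 0, 1],
  [[0, 0, 0], 0, 1],
  [[0, 0, 0], 0, 1],
])

```text
time: 3.3
tool_pos: [0.4986, 0.0607, 0.3035]
tool_rot: [-3.141, 0.001, 1.358]
contact_force: [0.5, 0.3, 0.7]
opening: 0.0918
grip_force: 0.0
```

```bash
cat > look.py <<'E'
from h import *
import sys
T=toolT();print('T',T[:3,3].round(4),robot.observe()['tool_rot'],robot.observe()['time'])
p=robot.read_camera('wrist');save(p,sys.argv[1])
Z=dict(dispenser=0,feed_tab=.084,pointer_tip=.044,shutter_tab=.084)
print('cam',(T@p['T_tool_cam'])[:3,3].round(3))
for n in Z:
    for r in robot.tip_of(p,n)[:2]: print(n,round(r['p'],2),np.round(r['at']),atz(p,r['at'],Z[n],T).round(4))
E
python3 look.py w1.png
```

```text
T [0.4986 0.0607 0.3035] [-3.14099529e+00  6.50746458e-04  1.35847859e+00] 3.3
cam [0.516 0.143 0.445]
dispenser 0.67 [404. 182.] [0.608  0.0027 0.    ]
feed_tab 0.69 [377. 154.] [0.5656 0.0678 0.084 ]
pointer_tip 0.63 [335. 132.] [0.525  0.0982 0.044 ]
shutter_tab 0.66 [338. 135.] [0.526  0.0982 0.084 ]
```

View pics/w1.png

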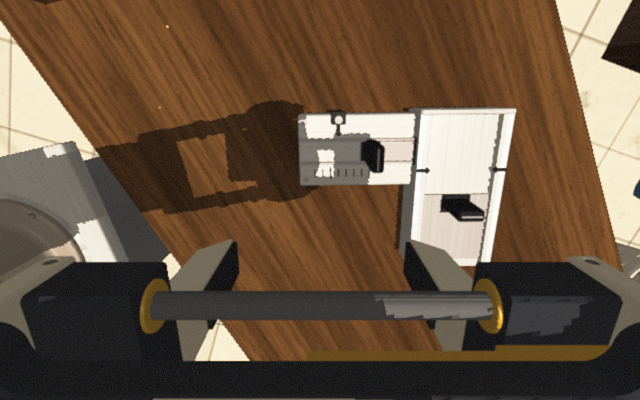

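```bash
python3 -c "
import cv2
a=cv2.imread('pics/w1.png')[95:270,290:525]
cv2.imwrite('pics/w1c.png',cv2.resize(a,None,fx=3.4,fy=3.4,interpolation=2))"
```

```text
(no output)
```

View pics/w1c.png

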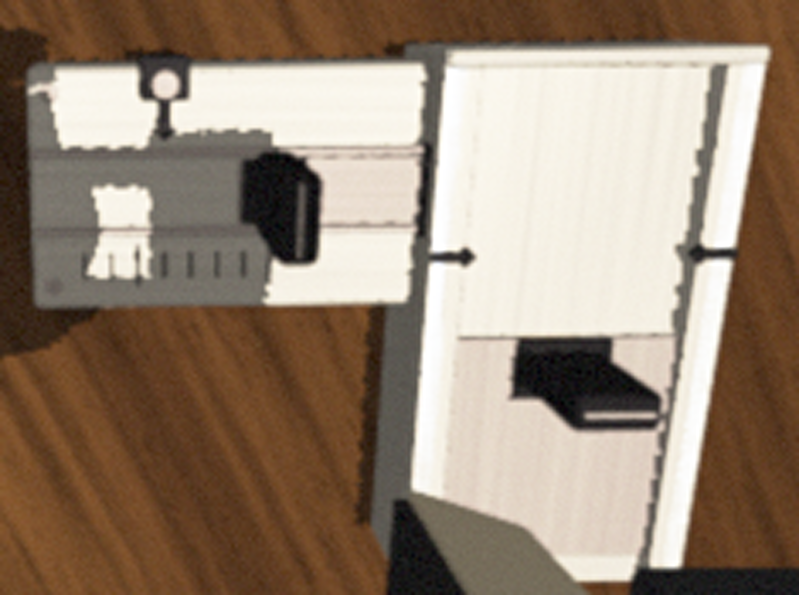

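```bash
cat > fit.py <<'E'
from h import *
from scipy.optimize import least_squares
T=toolT();p=robot.read_camera('wrist')
B=np.array([[-145,100,42],[-145,10,42],[0,105,60],[110,105,60],[0,33,63],[110,33,63],[-55,55,104],[55,-12,104]])/1e3
U=np.array([[30,65],[37,305],[448,50],[769,47],[430,257],[735,254],[301,212],[622,413]])/3.4+[290,95]
def W(q,b):
    c,s=np.cos(q[2]),np.sin(q[2]);return np.array([[c,-s,0],[s,c,0],[0,0,1]])@b+[q[0],q[1],0]
f=lambda q:np.concatenate([(atz(p,u,b[2],T)-W(q,b))[:2] for b,u in zip(B,U)])
r=least_squares(f,[.6,0,-.21],loss='soft_l1',f_scale=.003);q=r.x;print(q.round(4));print((f(q).reshape(-1,2)*1e3).round(1))
t=atz(p,np.array([166,134])/3.4+[290,95],.044,T)-[q[0],q[1],0]
c,s=np.cos(q[2]),np.sin(q[2]);print('ptr body',c*t[0]+s*t[1],-s*t[0]+c*t[1])
print('feed',W(q,np.array([-.055,.055,.084])),'shut',W(q,np.array([.055,-.012,.084])))
E
python3 fit.py
```

```text
[ 6.069e-01  2.000e-04 -2.087e-01]
[[ 0.5 -0.7]
 [ 0.9 -0.1]
 [-0.1 -0.6]
 [-0.3 -0.3]
 [-0.8 -0.1]
 [-1.   0.3]
 [-0.1  2. ]
 [ 1.  -0.2]]
ptr body -0.09528672268913452 0.07487097116408778
feed [0.5644777  0.06539306 0.084     ] shut [ 0.65820769 -0.02294543  0.084     ]
```

Emit:
carry_out([
  [[0.009, 0.032, 0.02], -0.004, 0.6],
  [[0.009, 0.032, 0.03], 0, 0.6],
  [[0, 0, 0.04], 0, 0.6],
  [[0, 0, 0.04], 0, 0.6],
  [[0, 0, 0.04], 0, 0.6],
  [[0, 0, 0.03], 0, 0.6],
  [[0, 0, 0.0155], 0, 0.6],
  [[0, 0, 0], 0, 0.6],
  [[0, 0, 0], 0, 0.6],
], newtons=30)

```text
time: 4.72
tool_pos: [0.5662, 0.0648, 0.0895]
tool_rot: [3.139, -0.0, 1.362]
contact_force: [-0.3, -0.4, 0.7]
opening: 0.0548
grip_force: 0.0
```

```bash
python3 look.py w2.png
```

```text
T [0.5662 0.0648 0.0895] [ 3.13924556e+00 -3.65049557e-04  1.36159001e+00] 4.725
cam [0.583 0.147 0.231]
dispenser 0.67 [386. 271.] [0.6078 0.0025 0.    ]
feed_tab 0.75 [313. 265.] [0.5625 0.0666 0.084 ]
pointer_tip 0.63 [248. 206.] [0.5259 0.0934 0.044 ]
```

View pics/w2.png

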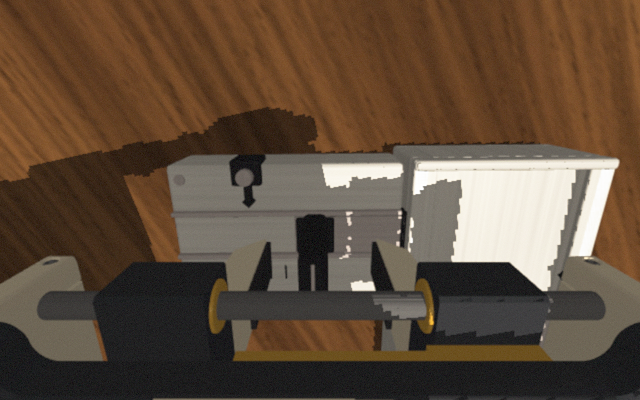

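Emit:
carry_out([
  [[0, 0, 0], 0, 0.1],
  [[0, 0, 0], 0, 0.1],
  [[0, 0, 0], 0, 0.1],
  [[0, 0, 0], 0, 0.1],
  [[0, 0, 0], 0, 0.1],
  [[0, 0, 0], 0, 0.1],
], newtons=30)

```text
time: 5.72
tool_pos: [0.5626, 0.0655, 0.0879]
tool_rot: [-3.136, 0.001, 1.363]
contact_force: [-9.2, 1.9, 5.9]
opening: 0.0137
grip_force: 30.0
```

```bash
cat > ptr.py <<'E'
from h import *
import sys
T=toolT();p=robot.read_camera('wrist')
save(p,sys.argv[1])
ys=[]
for r in robot.tip_of(p,'pointer_tip')[:1]:
    w=atz(p,r['at'],.044,T);print(r['p'],np.round(r['at'],1),w.round(4),'in tool',(np.linalg.inv(T)@np.r_[w,1])[:3].round(4))
if len(sys.argv)>2:
    u=[float(v) for v in sys.argv[2:4]];w=atz(p,u,.044,T);print('in tool',(np.linalg.inv(T)@np.r_[w,1])[:3].round(4))
E
python3 ptr.py w3.png 249 208; python3 -c "
import cv2
a=cv2.imread('pics/w3.png')[140:300,150:350]
cv2.imwrite('pics/w3c.png',cv2.resize(a,None,fx=3.6,fy=3.6,interpolation=2))"
```

```text
0.89 [254.4 203.9] [0.5268 0.0948 0.044 ] in tool [ 0.0213 -0.0408  0.0442]
in tool [ 0.0186 -0.0443  0.0442]
```

View pics/w3c.png

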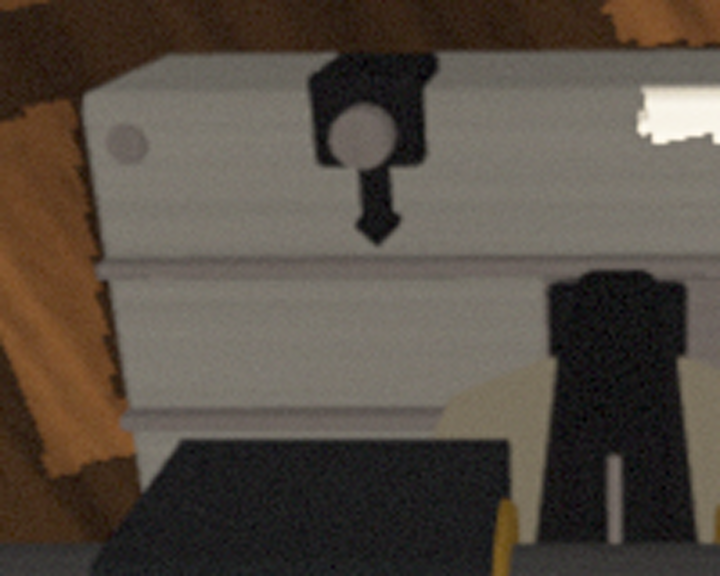

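Emit:
carry_out([
  [[0, -0.006, 0], 0, 0.1],
  [[0, -0.006, 0], 0, 0.1],
  [[0, -0.006, 0], 0, 0.1],
  [[0, -0.006, 0], 0, 0.1],
  [[0, -0.006, 0], 0, 0.1],
  [[0, -0.006, 0], 0, 0.1],
  [[0, -0.004, 0], 0, 0.1],
  [[0, 0, 0], 0, 0.1],
  [[0, 0, 0], 0, 0.1],
])

```text
time: 6.95
tool_pos: [0.5269, 0.0727, 0.088]
tool_rot: [3.14, 0.0, 1.362]
contact_force: [6.7, -2.7, -7.0]
opening: 0.0139
grip_force: 30.0
```

```bash
python3 ptr.py w4.png; python3 -c "
import cv2
a=cv2.imread('pics/w4.png')[140:300,220:420]
cv2.imwrite('pics/w4c.png',cv2.resize(a,None,fx=3.6,fy=3.6,interpolation=2))"
```

```text
0.68 [314.7 207.7] [0.5272 0.0919 0.044 ] in tool [ 0.0188 -0.0038  0.044 ]
```

View pics/w4c.png

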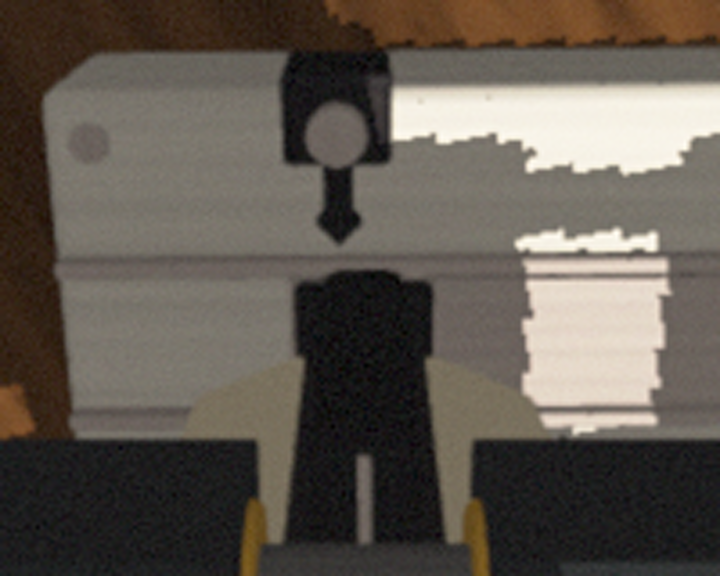

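The pointer tip (crop col 340) is 23 crop px left of the tab's line (364), which leaves about 4 mm to go.

Emit:
carry_out([
  [[0, -0.0045, 0], 0, 0.1],
  [[0, 0, 0], 0, 0.1],
  [[0, 0, 0], 0, 0.1],
  [[0, 0, 0], 0, 0.1],
  [[0, 0, 0], 0, 0.1],
  [[0, 0, 0], 0, 0.1],
  [[0, 0, 0], 0, 0.1],
  [[0, 0, 0], 0, 0.1],
  [[0, 0, 0], 0, 0.1],
  [[0, 0, 0], 0, 0.1],
])

```text
time: 8.3
tool_pos: [0.5227, 0.0736, 0.088]
tool_rot: [3.139, 0.0, 1.362]
contact_force: [7.5, -3.3, -7.4]
opening: 0.014
grip_force: 30.0
```

```bash
python3 ptr.py w5.png; python3 -c "
import cv2
a=cv2.imread('pics/w5.png')[140:300,220:420]
cv2.imwrite('pics/w5c.png',cv2.resize(a,None,fx=3.6,fy=3.6,interpolation=2))"
```

```text
0.8 [322.1 204.8] [0.5278 0.0936 0.044 ] in tool [0.0207 0.0008 0.044 ]
```

View pics/w5c.png

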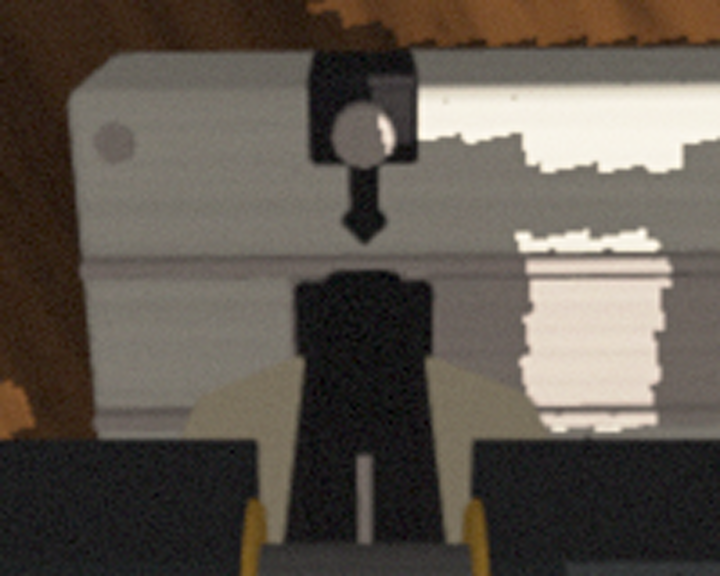

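The pointer and the tab line coincide at col 365, and the slide was held for over a second. Now I guide it home.

Emit:
carry_out([
  [[0, 0.005, 0], 0, 0.1],
  [[0, 0.006, 0], 0, 0.1],
  [[0, 0.006, 0], 0, 0.1],
  [[0, 0.006, 0], 0, 0.1],
  [[0, 0.006, 0], 0, 0.1],
  [[0, 0.006, 0], 0, 0.1],
  [[0, 0.005, 0], 0, 0.1],
  [[0, 0.003, 0], 0, 0.1],
  [[0, 0.002, 0], 0, 0.1],
  [[0, 0, 0], 0, 0.1],
  [[0, 0, 0], 0, 0.1],
  [[0, 0, 0], 0, 0.1],
])

```text
time: 9.9
tool_pos: [0.5626, 0.0655, 0.088]
tool_rot: [-3.135, 0.001, 1.362]
contact_force: [-9.3, 1.2, 2.7]
opening: 0.0138
grip_force: 30.0
```

Emit:
carry_out([
  [[0, 0, 0], 0, 0.3],
  [[0, 0, 0], 0, 0.6],
  [[0, 0, 0], 0, 0.6],
  [[0, 0, 0], 0, 0.6],
  [[0, 0, -0.03], 0, 0.6],
  [[0, 0, -0.04], 0, 0.6],
  [[0, 0, -0.04], 0, 0.6],
  [[0, 0, 0], -0.1746, 0.6],
  [[0, 0, 0], -0.1746, 0.6],
  [[0, 0, 0], -0.1746, 0.6],
  [[0, 0, 0], -0.1746, 0.6],
  [[0, 0, 0], -0.1746, 0.6],
  [[0, 0, 0], -0.1746, 0.6],
  [[0, 0, 0], -0.1746, 0.6],
  [[0, 0, 0], -0.1746, 0.6],
  [[0, 0, 0], -0.1746, 0.6],
  [[-0.036, -0.022, 0], 0, 0.6],
  [[-0.036, -0.022, 0], 0, 0.6],
  [[-0.036, -0.022, 0], 0, 0.6],
  [[0, 0, 0], 0, 0.6],
])

```text
time: 12.4
tool_pos: [0.659, -0.0244, 0.1973]
tool_rot: [-3.141, 0.0, 2.93]
contact_force: [-0.2, 0.5, 0.6]
opening: 0.0548
grip_force: 0.0
```

```bash
python3 look.py w6.png
python3 - <<'E'
from h import *
p=robot.read_camera('top')
for n,z in (('feed_tab',.084),('shutter_tab',.084)):
    for r in robot.tip_of(p,n)[:1]: print('top',n,r['p'],atz(p,r['at'],z))
E
```

```text
T [ 0.659  -0.0244  0.1973] [-3.14112280e+00  2.32706474e-04  2.93034289e+00] 12.4
cam [ 0.576 -0.007  0.339]
dispenser 0.55 [337. 117.] [0.6005 0.0047 0.    ]
feed_tab 0.75 [416.  54.] [0.5621 0.0667 0.084 ]
pointer_tip 0.6 [428.   5.] [0.5263 0.0921 0.044 ]
shutter_tab 0.81 [324. 199.] [ 0.6571 -0.0214  0.084 ]
top feed_tab 0.59 [ 0.66921169 -0.02027636  0.084     ]
top shutter_tab 0.44 [ 0.65627843 -0.03223577  0.084     ]
```

View pics/w6.png

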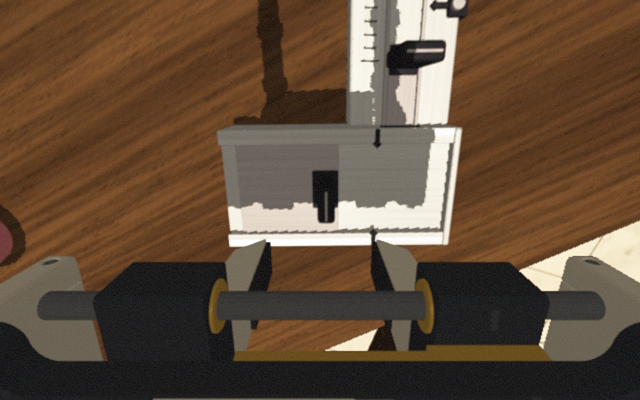

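The shutter tab (col 325) sits between the fingers and the feed slide is home. Now I descend and grip.

Emit:
carry_out([
  [[0, 0.001, 0.04], 0, 0.6],
  [[0, 0, 0.04], 0, 0.6],
  [[0, 0, 0.029], 0, 0.6],
  [[0, 0, 0], 0, 0.6],
  [[0, 0, 0], 0, 0.1],
  [[0, 0, 0], 0, 0.1],
  [[0, 0, 0], 0, 0.1],
  [[0, 0, 0], 0, 0.1],
  [[0, 0, 0], 0, 0.1],
  [[0, 0, 0], 0, 0.1],
], newtons=30)

```text
time: 14.05
tool_pos: [0.6582, -0.0209, 0.0896]
tool_rot: [3.141, 0.001, 2.934]
contact_force: [-0.4, 1.5, 2.2]
opening: 0.0139
grip_force: 30.0
```

Emit:
carry_out([
  [[0, 0.006, 0], 0, 0.1],
  [[0, 0.006, 0], 0, 0.1],
  [[0, 0.006, 0], 0, 0.1],
  [[0, 0.006, 0], 0, 0.1],
  [[0, 0.006, 0], 0, 0.1],
  [[0, 0.006, 0], 0, 0.1],
  [[0, 0.004, 0], 0, 0.1],
  [[0, 0.003, 0], 0, 0.1],
  [[0, 0, 0], 0, 0.1],
  [[0, 0, 0], 0, 0.1],
])

```text
time: 15.3
tool_pos: [0.6664, 0.0197, 0.0895]
tool_rot: [-3.139, -0.001, 2.933]
contact_force: [-5.1, -6.0, 6.1]
opening: 0.0141
grip_force: 30.0
```

```bash
python3 look.py w7.png; python3 -c "
import cv2
a=cv2.imread('pics/w7.png')[100:300,200:450]
cv2.imwrite('pics/w7c.png',cv2.resize(a,None,fx=3,fy=3,interpolation=2))"
```

```text
T [0.6664 0.0197 0.0895] [-3.13907832e+00 -7.11789415e-04  2.93307750e+00] 15.3
cam [0.584 0.037 0.231]
dispenser 0.79 [278. 137.] [6.046e-01 5.000e-04 0.000e+00]
feed_tab 0.61 [382.  26.] [0.5621 0.0672 0.084 ]
shutter_tab 0.84 [324. 266.] [0.6664 0.0212 0.084 ]
```

View pics/w7c.png

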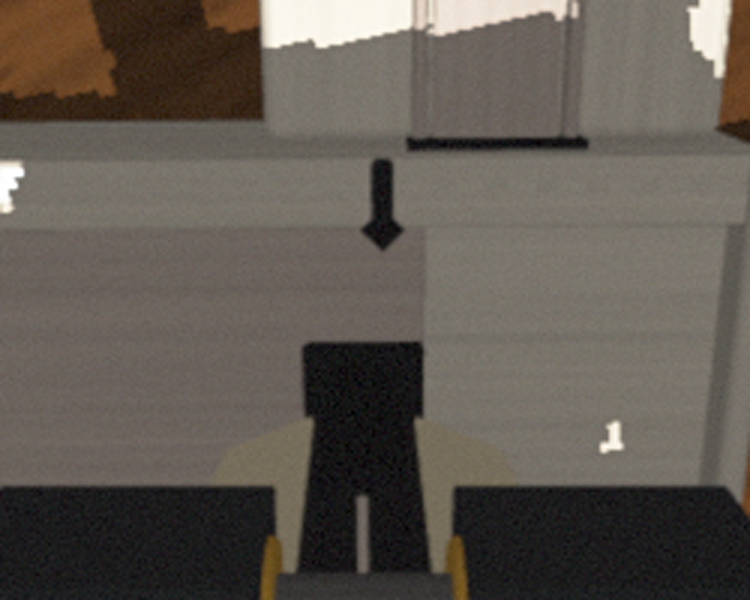

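The tab line (crop col 362) is 20 crop px short of the rib (382), about 4 mm.

Emit:
carry_out([
  [[0, 0.0035, 0], 0, 0.1],
  [[0, 0, 0], 0, 0.1],
  [[0, 0, 0], 0, 0.1],
  [[0, 0, 0], 0, 0.1],
  [[0, 0, 0], 0, 0.1],
  [[0, 0, 0], 0, 0.1],
  [[0, 0, 0], 0, 0.1],
  [[0, 0, 0], 0, 0.1],
])

```text
time: 16.55
tool_pos: [0.667, 0.0229, 0.0895]
tool_rot: [-3.139, -0.001, 2.933]
contact_force: [-4.1, -6.8, 5.6]
opening: 0.0138
grip_force: 30.0
```

```bash
python3 look.py w8.png; python3 -c "
import cv2
a=cv2.imread('pics/w8.png')[100:300,200:450]
cv2.imwrite('pics/w8c.png',cv2.resize(a,None,fx=3,fy=3,interpolation=2))"
```

```text
T [0.667  0.0229 0.0895] [-3.13890543e+00 -9.05340064e-04  2.93293085e+00] 16.55
cam [0.584 0.04  0.231]
dispenser 0.69 [278. 138.] [0.6061 0.0035 0.    ]
feed_tab 0.7 [371.  28.] [0.5624 0.0658 0.084 ]
shutter_tab 0.94 [321. 266.] [0.6666 0.0227 0.084 ]
```

View pics/w8c.png

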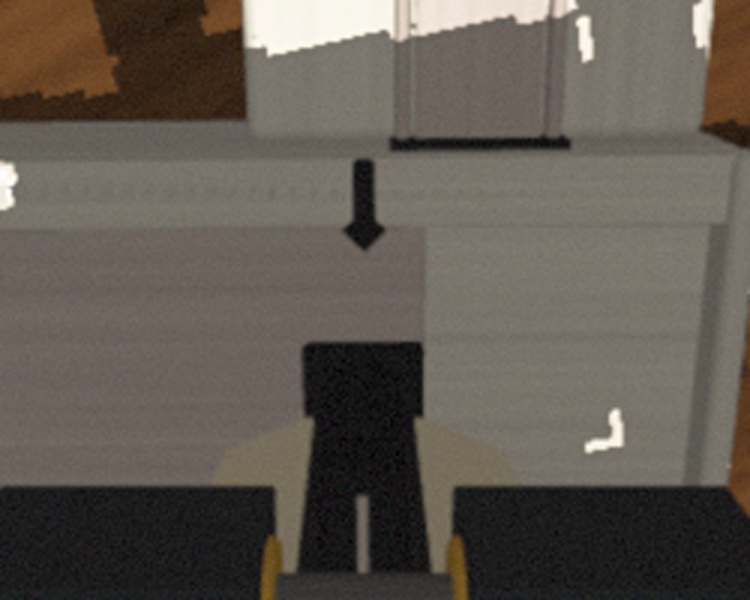

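The rib (col 364) and the tab line (col 362) are aligned, and the shutter has been held for about 0.9 s, so I hand in.

```bash
python3 -c "
from cell import robot
print(robot.hand_in())"
```

```text
the job is handed in; nothing more can be done
None
```

I handed the job in at about 16.6 s of the 54 s; no verdict came back. The feed slide was held at the pointer for about a second and guided home. The shutter is gripped at its half-way mark (about 1 mm by the wrist camera), and the arm went nowhere near the mug, salt mill or bowl, though I took no final picture of them.

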